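# Space a coat-peg tile on the assembly board

## Task

On the potter's assembly board a loose white coat-peg tile lies between two glued blue tiles. Take the yellow spacer out of its wooden block and slide it upright, all the way down to the bed, into the gap beside the peg tile that is wide enough for it, then let go of it. Take the peg tile by its peg, push it sideways until the spacer is trapped flush between it and the blue tile, and finish while still holding it pressed there with a steady, gentle push; leave the canister, jar and beaker alone.

Things in the scene. Friction and masses are not known exactly. Their poses are not given: they have to be found in the camera images.
- board: Fixed assembly board with a black bed and wooden rails, 142 (x) x 336 (y) mm. Origin: centre of its underside on the table. Bed top 12 mm above the origin; rails 18 mm wide along both long edges, rising 14 mm above the bed (level with the tile tops), leave a channel 106 mm wide between them; the ends are open. The row of tiles runs along its y axis.
- bed (a point): Centre of the top face of the board's bed (12 mm above the board's origin), axes as the board's.
- long_tile: Blue glazed tile glued to the bed at one end of the row, 100 (x) x 92 (y) x 14 (z) mm; origin: centre of its underside, on the bed; axes as the board's. It may be at the +y or the -y end. The gap between it and the peg tile starts only 4 to 6 mm wide.
- short_tile: Blue glazed tile glued to the bed at the other end of the row, 100 (x) x 68 (y) x 14 (z) mm; origin: centre of its underside, on the bed; axes as the board's. The gap between it and the peg tile starts 16 to 18 mm wide.
- peg_tile: Loose white tile, 100 (x) x 130 (y) x 14 (z) mm, about 0.27 to 0.47 kg, lying on the bed between the blue tiles, free to slide along the channel (3 mm play to each rail); sliding it along takes 2 to 9 N; origin: centre of its underside; axes as the board's. In its middle stands an upright terracotta-red round peg, 28 mm in diameter, from 14 to 54 mm above the origin: the grip.
- peg_top (a point): Centre of the peg's top face, 54 mm above the peg tile's underside.
- spacer: Loose yellow rigid spacer plate, 12 mm thick (its x), standing on edge: blade 80 mm long (its y) from 0 to 28 mm above the origin, narrower grip 46 mm long (y) from 26 to 62 mm above it, same thickness. Origin: centre of its underside. About 50 g. To go into the gap its thin x axis must lie along the board's y axis. It starts upright in the block's slot, reaching 44 mm out of it.
- block: Fixed wooden block, 60 (x) x 110 (y) x 30 (z) mm, with a slot 17 (x) x 85 (y) mm, 18 mm deep, in the middle of its top that holds the spacer (spacer underside 12 mm above the table). Origin: centre of its underside.
- canister: Red canister, 96 mm in diameter, 120 mm tall; bystander. Origin: centre of its underside.
- glaze_jar: Green glaze jar with a lid, 60 mm in diameter, 85 mm tall; bystander. Origin: centre of its underside.
- beaker: Terracotta beaker, 76 mm in diameter, 85 mm tall; bystander. Origin: centre of its underside.

How it is judged:
By the outcome, as a careful person would: the job done as asked, in the order asked, and still so for the second after the job is handed in, while the arm keeps its last pose, push and grip.
It also fails if it takes over 51 s, if anything falls off the work surface, if the arm or the gripper's body presses on something with over 40 N, if the wrist force passes 120 N, or if a joint passes its speed limit or range.

## Robot

A 6-joint arm with a two-finger parallel gripper is mounted at the origin on the work surface. World frame = base frame: x ahead of the robot, y to its left, z up, the work surface at z = 0. Lengths are in m, angles in degrees, forces in N, time in s.
With the tool pointing down it reaches from about 0.4 to 0.825 m from the base axis. Payload 7 kg.
Tool frame: the origin (TCP) lies between the finger pads; the fingertips stand 25 mm ahead of it and the grasp point (between the pads) lies 6 mm ahead of it; z points along the fingers, y is the line along which they close (so a half turn about z gives the same grasp; the last joint's range is limited). The gripper opens to 88 mm and grips with 3 to 60 N. Pads are 19 mm wide; open, the fingers measure 130 mm over their backs; the gripper's body (78 mm by 193 mm) begins 47 mm behind the grasp point.
Start: joints at [-55.399, 20.546, 0.682, 0, -70.136, -16.507], TCP at [0.21, -0.642, 0.252] pointing down, gripper open.
Joint ranges: [-176.03, 176.03], [-82.01, 121.73], [-58.28, 71.71], [-173.87, 95.51], [-174.79, -0.11], [-173.66, 173.66]. Speed limits (degrees/s): [136.94, 136.94, 172.46, 180, 180, 180].

## Interface

Orientations are given as [roll, pitch, yaw] about the fixed x, y, z axes, in that order (R = Rz(yaw) Ry(pitch) Rx(roll)).
In Python, from plant import ctrl, imaging, get_obs gives the robot as it stands (ctrl), with the cameras (imaging) and the readings as plain functions.
- The arm moves only by the tool drive_effector, called after ">>>" by a JSON object that holds its "api" and its "payload", one argument or row to a line. Schema: {"type":"object","properties":{"steps":{"type":"object","properties":{"ticks":{"type":"array","items":{"type":"array","items":{"type":"number"},"minItems":5,"maxItems":5},"minItems":1,"maxItems":8}},"additionalProperties":false,"required":["ticks"]},"only":{"type":"string"},"quiet":{"type":"boolean"},"lines":{"type":"string"}},"required":["steps"],"additionalProperties":false}. steps is an object whose key "ticks" holds a list of rows, 1 to 8 of them, each of 5 numbers: dx, dy, dz in normalised numbers (1 is 0.8 m), then a turn about the tool's z in a scale on which 1.0 is 90 degrees, then the finger opening in m; each row is the pose to reach, as a shift and turn from the pose commanded when the call began, along the tool's axes at that moment; what a row does not reach only later rows make up. A row lasts 1/8 s, in which the tool goes at most 0.0625 m and 10.7 degrees, less where a joint would pass 70% of its speed; a pose out of reach is approached as far as the arm can. The fingers move at their own pace and stop on an object; the grip force is fixed at half the most. Time passes only in rows, so rows that do not move let the fingers close. The tool returns the time, the measured TCP pose, the force, the opening and the grip force at its end. only (a regular expression) keeps the lines of the reply that match it, lines (a string "A,B") keeps lines A to B, and quiet returns only ok. A shift or turn number past 1, either way, is cut back to 1. Input that does not fit is refused with a message, and nothing moves.
- get_obs(): the state, without advancing time (a new reading comes with each control period).
- imaging.snapshot(name): name is "scene" or "side" or "wrist"; returns a dict with "frame" (480x640x3 uint8, red, green, blue), "z_map" (480x640 float32, m along the optical axis (not along the pixel's ray), 0 where there is no reading), "fovy" (degrees; the focal length in pixels is half the picture's height over the tangent of half this angle, whatever the lens; pixels are square), "cx", "cy" (the principal point, pixels), "R" (3x3) and "t" (3): a world point X has camera coordinates R X + t; the wrist camera has in their place "T_tool_cam" (4x4, takes a point from camera to tool coordinates, whose origin is the TCP and whose axes are the flange's). Camera axes: x right, y down, z forward; pixel columns grow to the right and rows downward; lengths in m; the calibration is good to about 2 mm. The wrist camera is an equidistant fisheye: a pixel r from the principal point sees the ray r / f radians off the axis. A picture is of the moment at which its call begins: read the wrist's pose just before it.
- ctrl.close_job(): hands the job in; it is judged then, once.
The state is a dict: "clock": time; "joint_pos": joint angles; "qvel": joint speeds; "tau": joint torques, N m; "tool_pos": TCP position; "orientation": TCP orientation; "force": force on the tool from outside, world axes, zero at the start; "moment": the same for the moment, N m; "opening": finger opening in m; "gripper_force": force on a finger pad.
Only numpy, scipy, OpenCV 4.12 (cv2) and the standard library are available. Lean on these libraries where they do the work, as an engineer would, in place of code of your own. Each camera call takes 0.05 s, during which the arm holds its last target. There are 200 camera calls.

## Working session

There is one attempt and no reset: what is moved stays moved. The work goes in short steps, Python scripts to look and compute and a tool call to move; the robot and the scene stay as the last step left them, time stands still between calls to the robot, and variables do not carry over. Pictures are saved under pics/ and viewed, at most 10 in all, crops included, and the job is handed in when it is done.

```bash
ls; mkdir -p pics; python3 - <<'E'
from plant import ctrl, imaging, get_obs
import cv2
o=get_obs(); print(o)
for n in("scene","side"):
    s=imaging.snapshot(n); cv2.imwrite(f"pics/{n}0.png",s["frame"][:,:,::-1])
    print(n,s["fovy"],s["cx"],s["cy"],s["R"],s["t"])
    import numpy as np; np.savez(f"{n}0.npz",**s)
E
```

```text
pics
plant.py
{'clock': 0.0, 'joint_pos': array([-5.53997518e+01,  2.05931250e+01,  6.33869901e-01, -1.99306552e-02,
       -7.01371072e+01, -1.65079950e+01]), 'qvel': array([-0.06383346, -0.04549585,  0.0116175 , -0.05343588, -0.0745532 ,
       -0.01562124]), 'tau': array([ 4.38422103e-04, -5.82718134e+01,  2.93053901e+01,  6.99716672e+00,
        6.68471883e-03, -1.82245576e-04]), 'tool_pos': array([ 0.20946642, -0.64119948,  0.25060492]), 'orientation': array([ 1.79902286e+02, -9.42021042e-03, -1.61914526e+02]), 'force': array([0.27839516, 0.3798032 , 0.34007176]), 'moment': array([ 0.03214831, -0.02781334,  0.03679568]), 'gripper_force': 0.0, 'opening': 0.08732237084483288}
scene 49.43408894275105 312.6593451190743 241.76606738234236 [[-0.52531456  0.85075561  0.01610903]
 [ 0.61371923  0.3919297  -0.68537567]
 [-0.58940081 -0.3501514  -0.72801146]] [ 0.35438748 -0.27612842  1.5549008 ]
side 53.65507966345821 314.06568468630894 234.46360728437645 [[-0.92222474 -0.38617142  0.01931753]
 [-0.23404575  0.51776661 -0.82288536]
 [ 0.30777283 -0.76340643 -0.56787896]] [0.51303291 0.21773666 0.96479266]
```

View pics/scene0.png

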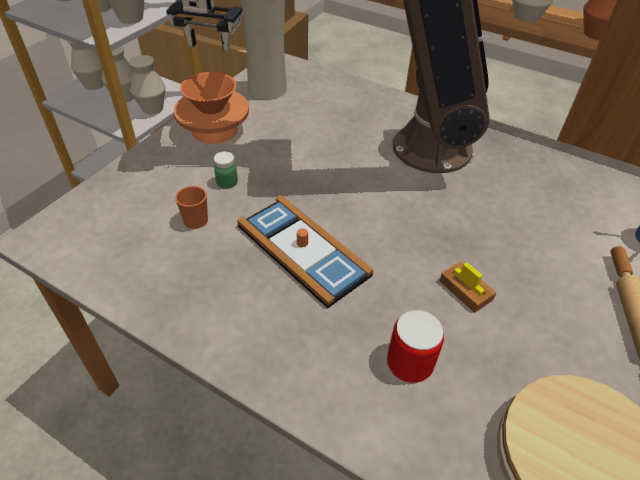

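View pics/side0.png

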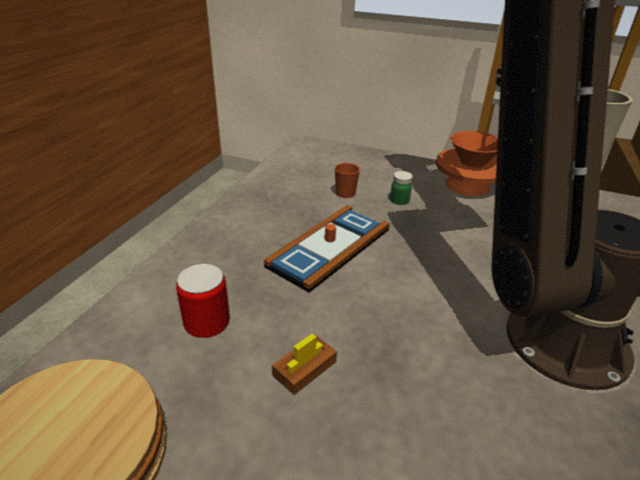

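The scene view shows the short tile at about (272,216), the peg at (302,237), the long tile at (335,271), the spacer at (470,278), and the canister at (415,345). The side view shows the same things, with the spacer at (307,352) and the peg at (330,232).

```bash
cat > h.py <<'E'
import numpy as np, cv2
def ray_plane(s,uv,z):
    uv=np.atleast_2d(uv).astype(float); f=240/np.tan(np.radians(s["fovy"])/2)
    d=np.c_[(uv[:,0]-s["cx"])/f,(uv[:,1]-s["cy"])/f,np.ones(len(uv))]
    R=np.array(s["R"]);c=-R.T@s["t"]; D=d@R
    return c+D*((z-c[2])/D[:,2])[:,None]
def wrist_plane(s,T,uv,z):
    """T: 4x4 tool in world"""
    uv=np.atleast_2d(uv).astype(float); f=240/np.tan(np.radians(s["fovy"])/2)
    p=uv-[s["cx"],s["cy"]]; r=np.hypot(*p.T); th=r/f
    d=np.c_[p/np.maximum(r,1e-9)[:,None]*np.sin(th)[:,None],np.cos(th)]
    M=T@s["T_tool_cam"]; D=d@M[:3,:3].T; c=M[:3,3]
    return c+D*((z-c[2])/D[:,2])[:,None]
def tool_T(o):
    from scipy.spatial.transform import Rotation as Ro
    T=np.eye(4);T[:3,:3]=Ro.from_euler('xyz',o["orientation"],degrees=True).as_matrix();T[:3,3]=o["tool_pos"];return T
def masks(rgb):
    h=cv2.cvtColor(rgb,cv2.COLOR_RGB2HSV)
    I=lambda a,b:cv2.inRange(h,a,b)
    return dict(blue=I((95,90,50),(115,255,255)),yellow=I((24,180,90),(34,255,255)),white=I((0,0,200),(179,30,255)),peg=I((3,120,60),(14,255,255)))
def blobs(m,n=3,amin=60):
    k,l,st,c=cv2.connectedComponentsWithStats(m)
    i=[j for j in range(1,k) if st[j,4]>amin]; i.sort(key=lambda j:-st[j,4])
    return [(st[j],c[j],(l==j).astype(np.uint8)) for j in i[:n]]
E
python3 - <<'E'
from h import *
for n in("scene","side"):
    s=dict(np.load(n+"0.npz")); m=masks(s["frame"])
    for c,z in(("blue",.026),("yellow",.05),("white",.026),("peg",.056)):
        for st,cen,b in blobs(m[c],5):
            w=ray_plane(s,cen,z)[0]; 
            co,_=cv2.findContours(b,0,2); P=ray_plane(s,co[0][:,0,:],z)[:,:2]
            r=cv2.minAreaRect((P*1000).astype(np.float32))
            print(n,c,st,cen.round(),w.round(3),"rect",np.round(r[0]),np.round(r[1]),round(r[2],1))
# canister/jar/beaker rough
s=dict(np.load("scene0.npz"))
for nm,uv,z in(("can top",(420,330),.12),("jar top",(224,159),.085),("beaker top",(192,196),.085)): print(nm,ray_plane(s,uv,z))
E
```

```text
scene blue [307 250  58  47 708] [337. 275.] [0.593 0.014 0.026] rect [587.   9.] [ 98. 100.] 73.6
scene blue [248 203  48  34 526] [273. 220.] [ 0.525 -0.21   0.026] rect [ 520. -214.] [ 79. 100.] 73.3
scene blue [321 261  30  22 345] [335. 271.] [0.585 0.005 0.026] rect [585.   4.] [44. 53.] 73.2
scene blue [262 211  20  13 115] [272. 217.] [ 0.518 -0.218  0.026] rect [ 517. -218.] [19. 52.] 72.8
scene yellow [454 263  30  33 469] [470. 278.] [0.459 0.274 0.05 ] rect [458. 280.] [84. 47.] 66.8
scene white [ 398  311   45   37 1314] [420. 329.] [0.627 0.232 0.026] rect [626. 231.] [89. 92.] 32.3
scene white [ 271  221   64   49 1289] [302. 246.] [ 0.559 -0.101  0.026] rect [ 554. -105.] [126.  97.] 73.2
scene white [316 257  39  30 162] [335. 272.] [0.587 0.005 0.026] rect [584.   4.] [59. 68.] 73.1
scene white [215 152  18  11 156] [223. 157.] [ 0.392 -0.471  0.026] rect [ 391. -472.] [47. 48.] 37.7
scene white [258 208  29  19  88] [271. 217.] [ 0.518 -0.219  0.026] rect [ 517. -219.] [35. 68.] 73.3
scene peg [  477     0   163   167 12702] [590.  69.] [-0.644  0.304  0.056] rect 
[... 1134 characters left out ...]
 [ 557. -102.] [125.  96.] 73.7
side peg [    0     0   221   313 46713] [ 95. 123.] [ 1.588 -0.397  0.056] rect [ 2124. -1409.] [1505. 3998.] 51.1
side peg [ 436  147   61   49 1805] [467. 174.] [ 0.286 -0.56   0.056] rect [ 296. -586.] [185. 327.] 5.1
side peg [ 272  337   65   58 1229] [306. 367.] [0.441 0.316 0.056] rect [447. 306.] [119.  73.] 67.2
side peg [451 131  47  29 866] [475. 141.] [ 0.294 -0.824  0.056] rect [ 298. -804.] [157. 248.] 5.0
side peg [303 221  86  68 844] [344. 255.] [ 0.49  -0.019  0.056] rect [483. -39.] [331.  27.] 73.2
can top [[0.69510458 0.24555767 0.12      ]]
jar top [[ 0.45356831 -0.41191374  0.085     ]]
beaker top [[ 0.61021035 -0.38648387  0.085     ]]
```

```bash
cat > go.py <<'E'
import sys,numpy as np
from plant import ctrl, imaging, get_obs
from h import tool_T
x,y,z,yaw=map(float,sys.argv[1:5]); o=get_obs(); T=tool_T(o)
d=T[:3,:3].T@(np.array([x,y,z])-T[:3,3]); w=(yaw-o["orientation"][2]+180)%360-180
print("clock",round(o["clock"],2),"d",d.round(4),"turn",round(-w,2),"| pos",o["tool_pos"].round(4),"rpy",o["orientation"].round(2),"J",o["joint_pos"].round(1),"open",round(o["opening"],4),"F",o["force"].round(1))
E
python3 go.py 0.54 -0.12 0.27 -150
```

```text
clock 0.1 d [-0.476   0.3929 -0.0187] turn -11.91 | pos [ 0.2095 -0.6413  0.2507] rpy [ 1.7992e+02 -1.0000e-02 -1.6191e+02] J [-55.4  20.6   0.6  -0.  -70.1 -16.5] open 0.0878 F [-0.5  0.5  0.7]
```

Careful with the scale: shifts go in shares of 0.8 m and turns go in shares of 90 degrees. That gives: -0.476 m / 0.8 = -0.595, 0.393 m / 0.8 = 0.4913, -12 degrees / 90 = -0.1333.

>>> {"api": "drive_effector", "payload": {
  "steps": {"ticks": [[-0.595,0.4913,-0.025,-0.1333,0.088],[-0.595,0.4913,-0.025,-0.1333,0.088],[-0.595,0.4913,-0.025,-0.1333,0.088],[-0.595,0.4913,-0.025,-0.1333,0.088],[-0.595,0.4913,-0.025,-0.1333,0.088],[-0.595,0.4913,-0.025,-0.1333,0.088],[-0.595,0.4913,-0.025,-0.1333,0.088],[-0.595,0.4913,-0.025,-0.1333,0.088]]}
}}

```text
clock: 1.1
tool_pos: [0.4777, -0.2175, 0.2678]
orientation: [-180.0, 0.0, -149.9]
force: [1.3, -0.9, 0.1]
opening: 0.0881
gripper_force: 0.0
```

```bash
python3 go.py 0.54 -0.12 0.27 -150
```

```text
clock 1.1 d [-0.1028  0.0531 -0.0021] turn 0.1 | pos [ 0.4777 -0.2175  0.2678] rpy [-1.800e+02  1.000e-02 -1.499e+02] J [ -3.1   5.7 -16.7  -0.  -67.6 -56.8] open 0.0881 F [ 1.3 -0.9  0.1]
```

Converted, -0.1 m / 0.8 = -0.125, 0.053 m / 0.8 = 0.0663.

>>> {"api": "drive_effector", "payload": {
  "steps": {"ticks": [[-0.125,0.0663,0,0,0.088],[-0.125,0.0663,0,0,0.088],[-0.125,0.0663,0,0,0.088]]}
}}

```text
clock: 1.48
tool_pos: [0.5384, -0.1207, 0.267]
orientation: [180.0, -0.0, -149.7]
force: [0.4, -0.7, 0.6]
opening: 0.0877
gripper_force: 0.0
```

```bash
cat > wsnap.py <<'E'
import sys,numpy as np,cv2
from plant import ctrl, imaging, get_obs
from h import *
n=sys.argv[1]; T=tool_T(get_obs()); s=imaging.snapshot("wrist")
np.savez(n+".npz",T=T,**s); cv2.imwrite(f"pics/{n}.png",s["frame"][:,:,::-1]); print(s["fovy"],s["T_tool_cam"].round(3))
E
python3 wsnap.py w1; python3 go.py 0.46 0.25 0.25 -113
```

```text
65.70646984690485 [[-0.001 -0.956 -0.294  0.08 ]
 [ 1.    -0.001 -0.    -0.   ]
 [ 0.    -0.294  0.956 -0.133]
 [ 0.     0.     0.     1.   ]]
clock 1.52 d [-0.1205  0.3603  0.0172] turn -36.75 | pos [ 0.5374 -0.122   0.2671] rpy [ 1.7996e+02 -6.0000e-02 -1.4975e+02] J [  7.6   8.4 -13.7  -0.  -68.  -67.3] open 0.0873 F [-1.  -0.3  0.1]
```

View pics/w1.png

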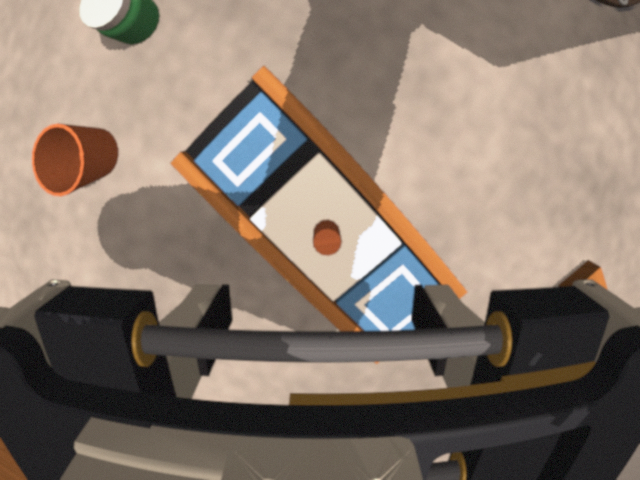

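The wrist view shows the short tile at (248,150), the wide dark gap around (283,180), the peg top at about (327,236), and the long tile partly hidden at (395,290).

Converted, 0.36 m / 0.8 = 0.45, -0.12 m / 0.8 = -0.15, -36 degrees / 90 = -0.4.

```bash
python3 - <<'E'
from h import *
s=dict(np.load("w1.npz")); T=s["T"]; im=s["frame"]
h=cv2.cvtColor(im,cv2.COLOR_RGB2HSV)
for uv in((300,210),(375,245),(280,180),(215,170),(327,238),(370,200),(360,300)): print(uv,im[uv[1],uv[0]],h[uv[1],uv[0]])
V,U=np.mgrid[0:480,0:640]; uv=np.c_[U.ravel(),V.ravel()]
W=wrist_plane(s,T,uv,.026)[:,:2]
u=np.array([np.cos(np.radians(73.3)),np.sin(np.radians(73.3))]); v=np.array([u[1],-u[0]])
c=np.array([.555,-.104]); a=((W-c)@u).reshape(480,640); b=((W-c)@v).reshape(480,640)
roi=((abs(b)<.054)).astype(np.uint8)
def rect(m,nm):
    for st,cen,bl in blobs(m,2,400):
        co=max(cv2.findContours(bl,0,2)[0],key=len)
        P=wrist_plane(s,T,cv2.convexHull(co)[:,0,:],.026)[:,:2]
        r=cv2.minAreaRect((P*1000).astype(np.float32)); q=(cv2.boxPoints(r)/1000-c)
        print(nm,st,np.round(r[0],1),np.round(r[1],1),round(r[2],2),"along",np.sort(q@u).round(4),"across",np.sort(q@v).round(4))
hh,ss,vv=h[...,0],h[...,1],h[...,2]
bl=((hh>92)&(hh<118)&(ss>70)&(vv>60)&(roi>0)).astype(np.uint8); rect(bl,"blue")
wh=((ss<75)&(vv>130)&(roi>0)&(abs(a)<.078)).astype(np.uint8); rect(wh,"white")
# peg top
pg=((hh<14)&(ss>120)&(vv>60)&(abs(a)<.04)&(abs(b)<.03)).astype(np.uint8)
for st,cen,m in blobs(pg,1):
    P=wrist_plane(s,T,max(cv2.findContours(m,0,2)[0],key=len)[:,0,:],.066)[:,:2]
    print("peg blob",st,cen,wrist_plane(s,T,cen,.066)[0], np.c_[(P-c)@u,(P-c)@v].min(0),np.c_[(P-c)@u,(P-c)@v].max(0))
E
```

```text
(300, 210) [222 203 181] [ 16  47 222]
(375, 245) [248 249 251] [110   3 251]
(280, 180) [30 26 25] [ 6 43 30]
(215, 170) [112 160 198] [103 111 198]
(327, 238) [170  89  53] [  9 176 170]
(370, 200) [135  84  47] [ 13 166 135]
(360, 300) [176 168 159] [ 16  25 176]
blue [ 195   92  112  113 3810] [ 521.7 -215.9] [ 69.9 100.5] 73.14 along [-0.1518 -0.1515 -0.0819 -0.0816] across [-0.0501 -0.0499  0.0504  0.0506]
blue [ 337  245  101   87 2073] [583.7  -9.4] [ 64.  100.7] 73.23 along [0.0668 0.0669 0.1308 0.1309] across [-0.05   -0.05    0.0507  0.0507]
white [  250   154   152   147 10594] [ 556.5 -104.3] [131.5 101.1] 73.39 along [-0.0657 -0.0656  0.0658  0.066 ] across [-0.0491 -0.0489  0.0519  0.0522]
peg blob [314 221  27  34 731] [326.54309166 237.76333789] [ 0.55289984 -0.10675547  0.066     ] [-0.01843616 -0.01541112] [0.01194662 0.01362303]
```

>>> {"api": "drive_effector", "payload": {
  "steps": {"ticks": [[-0.15,0.45,0,-0.4,0.088],[-0.15,0.45,0,-0.4,0.088],[-0.15,0.45,0,-0.4,0.088],[-0.15,0.45,0,-0.4,0.088],[-0.15,0.45,0,-0.4,0.088],[-0.15,0.45,0,-0.4,0.088],[-0.15,0.45,0,-0.4,0.088],[-0.15,0.45,0,-0.4,0.088]]}
}}

```text
clock: 2.52
tool_pos: [0.4602, 0.2475, 0.2675]
orientation: [180.0, -0.0, -113.9]
force: [-0.3, 0.0, 0.3]
opening: 0.0881
gripper_force: 0.0
```

>>> {"api": "drive_effector", "payload": {
  "steps": {"ticks": [[0,0,0,0,0.05],[0,0,0,0,0.05]]}
}}

```text
clock: 2.78
tool_pos: [0.4607, 0.2468, 0.2679]
orientation: [-180.0, 0.0, -114.0]
force: [0.2, -0.1, 0.3]
opening: 0.0729
gripper_force: 0.0
```

```bash
python3 wsnap.py w2; python3 go.py 0.461 0.28 0.25 -113
```

```text
65.70646984690485 [[-0.001 -0.956 -0.294  0.08 ]
 [ 1.    -0.001 -0.     0.   ]
 [-0.    -0.294  0.956 -0.133]
 [ 0.     0.     0.     1.   ]]
clock 2.83 d [-0.0302  0.0131  0.0179] turn -1.0 | pos [0.4607 0.247  0.2679] rpy [-1.80e+02  1.00e-02 -1.14e+02] J [ 49.7   5.5 -16.9   0.  -67.6 -73.7] open 0.0689 F [-0.4 -0.4  0.1]
```

View pics/w2.png

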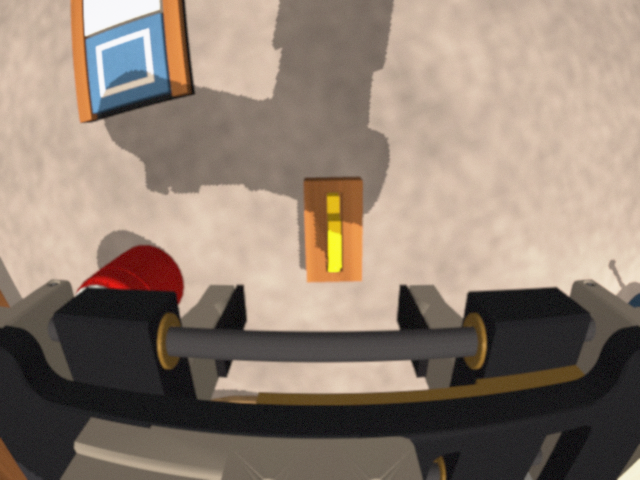

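The wrist view shows the block around (333,230), with the spacer's yellow top running from (334,195) to (335,272). The canister is at (140,270), well clear.

```bash
python3 - <<'E'
from h import *
s=dict(np.load("w2.npz")); T=s["T"]; im=s["frame"]; h=cv2.cvtColor(im,cv2.COLOR_RGB2HSV)
print(h[190:278:4,335].tolist())
y=cv2.inRange(h,(22,150,80),(36,255,255))
def R(m,z,nm):
    co=max(cv2.findContours(m,0,2)[0],key=cv2.contourArea)
    for zz in z:
        P=wrist_plane(s,T,cv2.convexHull(co)[:,0,:],zz)[:,:2]; r=cv2.minAreaRect((P*1000).astype(np.float32))
        print(nm,zz,cv2.boundingRect(co),np.round(r[0],1),np.round(r[1],1),round(r[2],2))
R(y,(.04,.074),"yellow")
R(cv2.inRange(h,(22,150,235),(36,255,255)),(.074,.04),"bright")
b=cv2.inRange(h,(5,100,60),(36,255,255)); b[:,:290]=0;b[:,380:]=0;b[285:]=0
R(b,(.03,),"block")
# row widths
for r in range(192,276,6):
    c=np.flatnonzero(y[r]); 
    if len(c): print(r,c.min(),c.max(),end="; ")
cv2.imwrite("pics/w2c.png",cv2.resize(im[165:295,280:390,::-1],None,fx=4.5,fy=4.5,interpolation=cv2.INTER_CUBIC))
E
```

```text
[[13, 172, 132], [23, 242, 134], [24, 231, 227], [24, 225, 227], [24, 224, 227], [24, 228, 226], [23, 230, 143], [22, 219, 135], [23, 227, 220], [24, 226, 227], [24, 224, 227], [30, 210, 249], [30, 203, 251], [30, 211, 251], [30, 204, 251], [30, 201, 251], [30, 204, 251], [30, 212, 251], [30, 208, 251], [30, 203, 251], [30, 210, 249], [13, 175, 219]]
yellow 0.04 (327, 193, 15, 80) [458.3 273.5] [83.3 14.6] 66.18
yellow 0.074 (327, 193, 15, 80) [455.5 264.1] [75.5 13.2] 66.18
bright 0.074 (329, 230, 12, 42) [461.8 279.5] [40.3 10.4] 66.3
bright 0.04 (329, 230, 12, 42) [465.3 290.5] [44.5 11.4] 66.3
block 0.03 (303, 177, 60, 106) [459.3 273.5] [113.3  60.9] 67.21
198 327 338; 204 327 338; 210 328 338; 216 329 338; 222 328 340; 228 328 340; 234 327 341; 240 327 341; 246 327 341; 252 327 341; 258 328 341; 264 328 341; 270 328 340;
```

View pics/w2c.png

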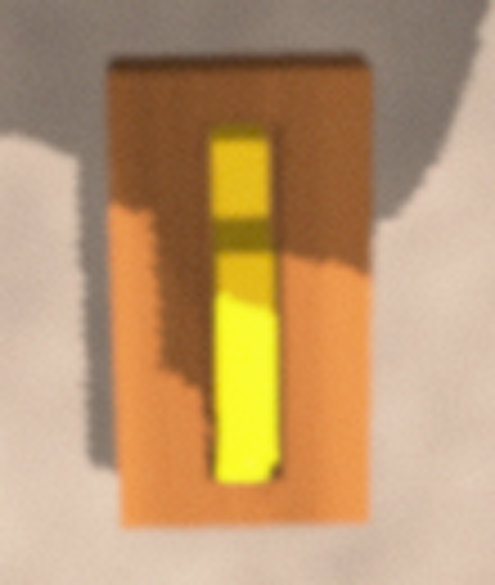

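The crop confirms it: the blade's far end is at original row 193, the grip's top runs over rows 220–266 and is centred near column 334, and the near blade end is at row 272.

```bash
python3 - <<'E'
from h import *
s=dict(np.load("w2.npz")); T=s["T"]
a=np.radians(66.5); u=np.array([np.cos(a),np.sin(a)]);v=np.array([u[1],-u[0]])
for n,uv,z in(("far blade",(333,192.7),.04),("blade mid",(333,204),.04),("grip far",(334.5,220.5),.074),("grip mid",(334.7,243),.074),("grip lat2",(335,260),.074),("near blade",(335,272.7),.04)):
    p=wrist_plane(s,T,uv,z)[0,:2]; print(n,p.round(4),"u",round(p@u,4),"v",round(p@v,4))
print("block",np.array([.4593,.2735])@np.c_[u,v])
p=lambda U,V:U*u+V*v
print(p(.4345,.3115))
E
```

```text
far blade [0.4427 0.2346] u 0.3916 v 0.3124
blade mid [0.4472 0.245 ] u 0.403 v 0.3124
grip far [0.4503 0.2528] u 0.4114 v 0.3121
grip mid [0.4586 0.2725] u 0.4328 v 0.312
grip lat2 [0.465  0.2879] u 0.4494 v 0.3117
near blade [0.4745 0.3128] u 0.476 v 0.3104
block [0.43396138 0.31214782]
[0.45892068 0.27425227]
```

```bash
python3 go.py 0.459 0.2738 0.12 -113.7
```

```text
clock 2.83 d [-0.0237  0.0125  0.1479] turn -0.3 | pos [0.4607 0.247  0.2679] rpy [-1.80e+02  1.00e-02 -1.14e+02] J [ 49.7   5.5 -16.9   0.  -67.6 -73.7] open 0.0689 F [-0.4 -0.4  0.1]
```

Converted, 0.148 m / 0.8 = 0.185, 0.12 m / 0.8 = 0.15, -0.3 degrees / 90 = -0.0033.

>>> {"api": "drive_effector", "payload": {
  "steps": {"ticks": [[-0.0296,0.0156,0.075,-0.0033,0.05],[-0.0296,0.0156,0.15,-0.0033,0.05],[-0.0296,0.0156,0.185,-0.0033,0.05],[-0.0296,0.0156,0.185,-0.0033,0.05],[-0.0296,0.0156,0.185,-0.0033,0.05]]}
}}

```text
clock: 3.45
tool_pos: [0.4595, 0.2752, 0.1212]
orientation: [-179.9, 0.1, -113.6]
force: [-0.0, -0.5, 0.4]
opening: 0.0503
gripper_force: 0.0
```

```bash
python3 go.py 0.459 0.2738 0.062 -113.7
```

```text
clock 3.45 d [ 0.0016 -0.0001  0.0592] turn 0.08 | pos [0.4595 0.2752 0.1212] rpy [-1.7995e+02  9.0000e-02 -1.1362e+02] J [ 51.9  14.6 -26.8   0.  -48.5 -75.6] open 0.0503 F [-0.  -0.5  0.4]
```

Converted, 0.058 m / 0.8 = 0.0725, 0.03 m / 0.8 = 0.0375.

>>> {"api": "drive_effector", "payload": {
  "steps": {"ticks": [[0.0013,0,0.0375,0,0.05],[0.0013,0,0.0725,0,0.05],[0.0013,0,0.0725,0,0.05],[0.0013,0,0.0725,0,0.05]]}
}}

```text
clock: 3.95
tool_pos: [0.4591, 0.2749, 0.0637]
orientation: [-179.9, 0.1, -113.6]
force: [0.2, -0.4, 1.3]
opening: 0.0501
gripper_force: 0.0
```

>>> {"api": "drive_effector", "payload": {
  "steps": {"ticks": [[0,0,0,0,0.0],[0,0,0,0,0.0],[0,0,0,0,0.0],[0,0,0,0,0.0],[0,0,0,0,0.0],[0,0,0,0,0.0]]}
}}

```text
clock: 4.7
tool_pos: [0.4582, 0.274, 0.0618]
orientation: [-180.0, -0.0, -113.6]
force: [0.2, 0.1, 2.0]
opening: 0.0118
gripper_force: 30.0
```

```bash
python3 go.py 0.459 0.2738 0.062 -113.7
```

```text
clock 4.7 d [-0.0001 -0.0009 -0.0002] turn 0.1 | pos [0.4582 0.274  0.0618] rpy [-180.    -0.  -113.6] J [ 51.9  19.1 -30.4   0.  -40.5 -75.5] open 0.0118 F [0.2 0.1 2. ]
```

Converted, -0.14 m / 0.8 = -0.175, -0.11 m / 0.8 = -0.1375.

>>> {"api": "drive_effector", "payload": {
  "steps": {"ticks": [[0,0,-0.0625,0,0],[0,0,-0.1375,0,0],[0,0,-0.175,0,0],[0,0,-0.175,0,0]]}
}}

```text
clock: 5.2
tool_pos: [0.459, 0.2749, 0.2044]
orientation: [-179.9, 0.3, -113.6]
force: [-0.9, -0.0, -0.5]
opening: 0.0122
gripper_force: 30.0
```

```bash
python3 go.py 0.5346 -0.1749 0.2 163.25
```

```text
clock 5.2 d [ 0.382  -0.2493  0.0029] turn 83.15 | pos [0.459  0.2749 0.2044] rpy [-179.91    0.29 -113.6 ] J [ 51.9   9.4 -21.1   0.  -59.2 -75.5] open 0.0122 F [-0.9 -0.  -0.5]
```

Converted, 0.382 m / 0.8 = 0.4775, -0.249 m / 0.8 = -0.3113, 83 degrees / 90 = 0.9222.

>>> {"api": "drive_effector", "payload": {
  "steps": {"ticks": [[0.4775,-0.3113,0,0.9222,0],[0.4775,-0.3113,0,0.9222,0],[0.4775,-0.3113,0,0.9222,0],[0.4775,-0.3113,0,0.9222,0],[0.4775,-0.3113,0,0.9222,0],[0.4775,-0.3113,0,0.9222,0],[0.4775,-0.3113,0,0.9222,0],[0.4775,-0.3113,0,0.9222,0]]}
}}

```text
clock: 6.2
tool_pos: [0.5325, -0.1789, 0.1998]
orientation: [-180.0, -0.2, 162.9]
force: [-0.4, 0.8, -0.6]
opening: 0.0116
gripper_force: 30.0
```

>>> {"api": "drive_effector", "payload": {
  "steps": {"ticks": [[0,0,0,0,0],[0,0,0,0,0],[0,0,0,0,0]]}
}}

```text
clock: 6.58
tool_pos: [0.5332, -0.1748, 0.2015]
orientation: [180.0, -0.0, 163.5]
force: [0.4, -0.2, -0.2]
opening: 0.012
gripper_force: 30.0
```

```bash
python3 go.py 0.5346 -0.1749 0.15 163.25; python3 wsnap.py w3
```

```text
clock 6.58 d [-0.0014  0.0003  0.0515] turn 0.29 | pos [ 0.5332 -0.1748  0.2015] rpy [ 1.8000e+02 -2.0000e-02  1.6354e+02] J [   1.8   12.1  -18.    -0.   -59.9 -108.3] open 0.012 F [ 0.4 -0.2 -0.2]
65.70646984690485 [[-0.001 -0.956 -0.294  0.08 ]
 [ 1.    -0.001 -0.001 -0.   ]
 [ 0.001 -0.294  0.956 -0.133]
 [ 0.     0.     0.     1.   ]]
```

View pics/w3.png

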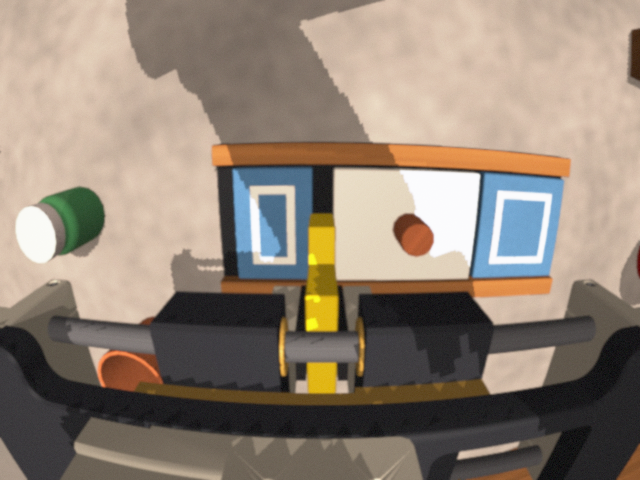

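The wrist view shows the spacer hanging upright at columns 309–336, and the dark gap above it at columns 312–333, rows 165–212, between the short tile and the white tile. The two are aligned.

```bash
python3 - <<'E'
from h import *
s=dict(np.load("w3.npz")); T=s["T"]; im=s["frame"]; g=cv2.GaussianBlur(cv2.cvtColor(im,cv2.COLOR_RGB2GRAY),(3,3),0).astype(float)
L=[];Rr=[]
for r in range(172,208,4):
    d=np.diff(g[r,295:350]); l=np.argmin(d[:25])+295.5; q=np.argmax(d[25:])+320.5
    for a,lst in((l,L),(q,Rr)):
        p=wrist_plane(s,T,(a,r),.026)[0]; t=np.linalg.inv(T)@np.r_[p,1]; lst.append((t[1],t[0],a,p[0],p[1]))
L=np.array(L);Rr=np.array(Rr)
print("L",L[:,:3].round(4).tolist()); print("R",Rr[:,:3].round(4).tolist())
print("med tool-y L,R",np.median(L[:,0]),np.median(Rr[:,0]), "slopes deg",np.degrees(np.polyfit(L[:,1],L[:,0],1)[0]),np.degrees(np.polyfit(Rr[:,1],Rr[:,0],1)[0]))
h=cv2.cvtColor(im,cv2.COLOR_RGB2HSV); y=cv2.inRange(h,(22,150,80),(36,255,255))
z0=s["T"][2,3]-.006-.044
for r in range(210,285,6):
    c=np.flatnonzero(y[r]); 
    if len(c):
        f=lambda cc,z:(np.linalg.inv(T)@np.r_[wrist_plane(s,T,(cc,r),z)[0],1])[:2].round(4)
        print(r,c.min(),c.max(),"bottom",f(c.min()-.5,z0),f(c.max()+.5,z0),"bladetop",f(c.min()-.5,z0+.028),f(c.max()+.5,z0+.028))
# long-side tile edges for angle
for nm,m in(("blue",cv2.inRange(h,(92,70,60),(118,255,255))),):
    for st,cen,b in blobs(m,3,500):
        P=wrist_plane(s,T,cv2.convexHull(max(cv2.findContours(b,0,2)[0],key=len))[:,0,:],.026)[:,:2]; r=cv2.minAreaRect((P*1000).astype(np.float32)); print(nm,st,r)
E
```

```text
L [[-0.0087, 0.0447, 311.5], [-0.0087, 0.0413, 311.5], [-0.0087, 0.038, 311.5], [-0.0087, 0.0346, 311.5], [-0.0222, 0.0313, 295.5], [-0.0223, 0.0278, 295.5], [-0.0223, 0.0244, 295.5], [-0.0224, 0.021, 295.5], [-0.0224, 0.0175, 295.5]]
R [[0.0096, 0.0447, 333.5], [0.0096, 0.0413, 333.5], [0.0088, 0.038, 332.5], [0.0088, 0.0346, 332.5], [0.0088, 0.0312, 332.5], [0.0089, 0.0278, 332.5], [0.0089, 0.0243, 332.5], [0.0089, 0.0209, 332.5], [0.0089, 0.0174, 332.5]]
med tool-y L,R -0.02220198645198046 0.008874114925188276 slopes deg 38.32489096988311 1.327650360703269
216 311 332 bottom [ 0.0367 -0.0059] [0.0367 0.0052] bladetop [ 0.0433 -0.0051] [0.0433 0.0044]
222 310 332 bottom [ 0.0335 -0.0065] [0.0335 0.0052] bladetop [ 0.0406 -0.0055] [0.0406 0.0044]
228 309 334 bottom [ 0.0304 -0.007 ] [0.0304 0.0063] bladetop [ 0.0379 -0.006 ] [0.0379 0.0053]
234 309 334 bottom [ 0.0272 -0.007 ] [0.0272 0.0063] bladetop [ 0.0352 -0.006 ] [0.0352 0.0053]
240 309 334 bottom [ 0.024  -0.0071] [0.024  0.0063] bladetop [ 0.0325 -0.006 ] [0.0325 0.0053]
246 309 333 bottom [ 0.0207 -0.0071] [0.0207 0.0059] b
[... 316 characters left out ...]
.0213 0.005 ]
270 309 333 bottom [ 0.0074 -0.0073] [0.0073 0.006 ] bladetop [ 0.0185 -0.0062] [0.0184 0.005 ]
276 308 334 bottom [ 0.0039 -0.0078] [0.0039 0.0066] bladetop [ 0.0155 -0.0067] [0.0155 0.0055]
282 307 335 bottom [ 0.0004 -0.0084] [0.0004 0.0071] bladetop [ 0.0126 -0.0072] [0.0126 0.006 ]
blue [ 232  166   81  113 4697] ((521.0887451171875, -216.0452880859375), (68.88191223144531, 100.38545227050781), 73.07054901123047)
blue [ 471  172   93  105 4142] ((587.3074951171875, 3.6544265747070312), (94.49616241455078, 100.52759552001953), 73.08344268798828)
blue [ 498  200   47   56 2194] ((589.48974609375, 6.539009094238281), (46.16100311279297, 54.323856353759766), 73.02359008789062)
```

Converted, 0.1 m / 0.8 = 0.125, 0.0005 m / 0.8 = 0.0006, 0.3 degrees / 90 = 0.0033.

>>> {"api": "drive_effector", "payload": {
  "steps": {"ticks": [[0,0.0006,0.0625,0.0033,0],[0,0.0006,0.125,0.0033,0],[0,0.0006,0.125,0.0033,0],[0,0.0006,0.125,0.0033,0]]}
}}

```text
clock: 7.12
tool_pos: [0.5347, -0.1751, 0.1035]
orientation: [-180.0, 0.1, 163.2]
force: [0.6, 0.1, 0.4]
opening: 0.0116
gripper_force: 30.0
```

>>> {"api": "drive_effector", "payload": {
  "steps": {"ticks": [[0,0,0.0125,0,0],[0,0,0.025,0,0],[0,0,0.0375,0,0],[0,0,0.0375,0,0]]}
}}

```text
clock: 7.62
tool_pos: [0.5328, -0.1753, 0.0708]
orientation: [-180.0, -0.1, 163.1]
force: [-0.2, -0.3, -0.9]
opening: 0.012
gripper_force: 30.0
```

```bash
python3 go.py 0.5336 -0.1751 0.062 163.1
```

```text
clock 7.62 d [-0.0007  0.0004  0.0088] turn -0.01 | pos [ 0.5328 -0.1753  0.0708] rpy [-1.7997e+02 -1.0000e-01  1.6309e+02] J [   1.8   20.5  -26.4   -0.   -43.2 -108.7] open 0.012 F [-0.2 -0.3 -0.9]
```

Converted, 0.009 m / 0.8 = 0.0113, 0.0085 m / 0.8 = 0.0106.

>>> {"api": "drive_effector", "payload": {
  "steps": {"ticks": [[0,0,0.005,0,0],[0,0,0.01,0,0],[0,0,0.0106,0,0],[0,0,0.0113,0,0],[0,0,0.0113,0,0]]}
}}

```text
clock: 8.25
tool_pos: [0.5336, -0.1753, 0.0629]
orientation: [180.0, 0.0, 163.1]
force: [0.6, 0.4, -0.9]
opening: 0.0116
gripper_force: 30.0
```

>>> {"api": "drive_effector", "payload": {
  "steps": {"ticks": [[0,0,0.0006,0,0],[0,0,0.0013,0,0],[0,0,0.0013,0,0]]}
}}

```text
clock: 8.62
tool_pos: [0.5337, -0.1753, 0.0622]
orientation: [180.0, 0.0, 163.1]
force: [-0.9, 1.1, 4.2]
opening: 0.0119
gripper_force: 30.0
```

>>> {"api": "drive_effector", "payload": {
  "steps": {"ticks": [[0,0,0,0,0.036],[0,0,0,0,0.036],[0,0,0,0,0.036],[0,0,0,0,0.036]]}
}}

```text
clock: 9.12
tool_pos: [0.5334, -0.1753, 0.0616]
orientation: [-180.0, -0.0, 163.1]
force: [-0.5, -0.3, -0.2]
opening: 0.0353
gripper_force: 0.0
```

>>> {"api": "drive_effector", "payload": {
  "steps": {"ticks": [[0,0,-0.025,0,0.036],[0,0,-0.075,0,0.036],[0,0,-0.125,0,0.036],[0,0,-0.175,0,0.036],[0,0,-0.175,0,0.036],[0,0,-0.175,0,0.036]]}
}}

```text
clock: 9.88
tool_pos: [0.5331, -0.1752, 0.2014]
orientation: [180.0, -0.0, 163.1]
force: [-0.9, -0.0, -0.4]
opening: 0.0364
gripper_force: 0.0
```

```bash
python3 wsnap.py w4;python3 go.py 0.5546 -0.106 0.2 163.1
```

```text
65.70646984690485 [[-0.001 -0.956 -0.294  0.08 ]
 [ 1.    -0.001 -0.001 -0.   ]
 [ 0.001 -0.294  0.956 -0.133]
 [ 0.     0.     0.     1.   ]]
clock 9.93 d [-0.0007  0.0726  0.0008] turn -0.02 | pos [ 0.5328 -0.1752  0.2008] rpy [-1.7999e+02 -9.0000e-02  1.6308e+02] J [   1.8   12.2  -18.    -0.   -59.9 -108.7] open 0.0362 F [-0.1  0.4 -0.2]
```

View pics/w4.png

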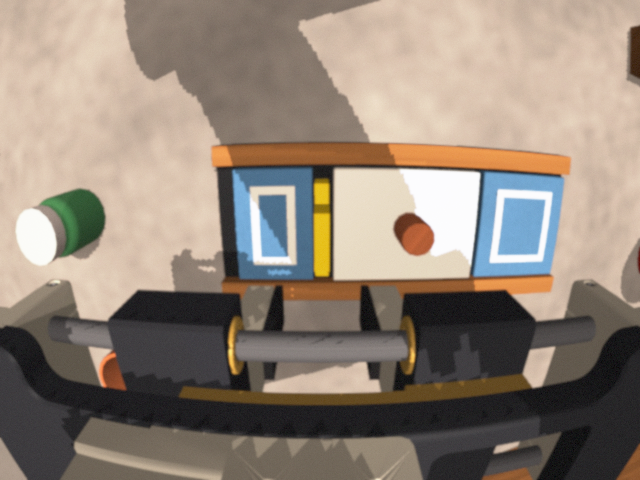

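The spacer stands upright and free in the gap (columns 314–330, rows 178–276), and the peg top is at about (417,237).

```bash
python3 - <<'E'
from h import *
s=dict(np.load("w4.npz")); T=s["T"]; im=s["frame"]; h=cv2.cvtColor(im,cv2.COLOR_RGB2HSV)
p=cv2.inRange(h,(2,110,60),(14,255,255)); p[:,:385]=0;p[:,450:]=0;p[:205]=0;p[265:]=0
for st,cen,b in blobs(p,1):
    P=wrist_plane(s,T,max(cv2.findContours(b,0,2)[0],key=len)[:,0,:],.066); Q=(np.c_[P,np.ones(len(P))]@np.linalg.inv(T).T)[:,:2]
    print(st,cen,"tool x,y min max",Q.min(0).round(4),Q.max(0).round(4))
w=((h[...,1]<75)&(h[...,2]>130)).astype(np.uint8); w[:,:325]=0;w[:,482:]=0;w[:166]=0;w[283:]=0
for st,cen,b in blobs(w,1):
    P=wrist_plane(s,T,cv2.convexHull(max(cv2.findContours(b,0,2)[0],key=len))[:,0,:],.026)[:,:2];r=cv2.minAreaRect((P*1000).astype(np.float32));print(st,r)
    t=np.linalg.inv(T)@np.r_[np.array(r[0])/1000,.026,1];print("tile centre tool",t.round(4))
b=cv2.inRange(h,(22,150,80),(36,255,255)); 
for st,cen,m in blobs(b[:285]):
    print("yellow",st)
E
```

```text
[ 395  214   38   41 1153] [413.53339115 234.21422376] tool x,y min max [-0.0136  0.0551] [0.0184 0.0858]
[  333   168   148   113 14582] ((556.1438598632812, -103.96588134765625), (130.8092803955078, 101.16220092773438), 73.30723571777344)
tile centre tool [-0.0014  0.0748  0.1754  1.    ]
yellow [ 314  178   17   99 1616]
```

>>> {"api": "drive_effector", "payload": {
  "steps": {"ticks": [[0,0.0375,0,0,0.056],[0,0.0913,0.025,0,0.056],[0,0.0913,0.075,0,0.056],[0,0.0913,0.125,0,0.056],[0,0.0913,0.1625,0,0.056],[0,0.0913,0.18,0,0.056],[0,0.0913,0.18,0,0.056],[0,0.0913,0.18,0,0.056]]}
}}

```text
clock: 10.92
tool_pos: [0.5554, -0.1055, 0.0586]
orientation: [180.0, 0.1, 163.1]
force: [0.3, 0.3, 1.2]
opening: 0.0558
gripper_force: 0.0
```

```bash
python3 wsnap.py w5
```

```text
65.70646984690485 [[-0.001 -0.956 -0.294  0.08 ]
 [ 1.    -0.001 -0.001 -0.   ]
 [ 0.001 -0.294  0.956 -0.133]
 [ 0.     0.     0.     1.   ]]
```

View pics/w5.png

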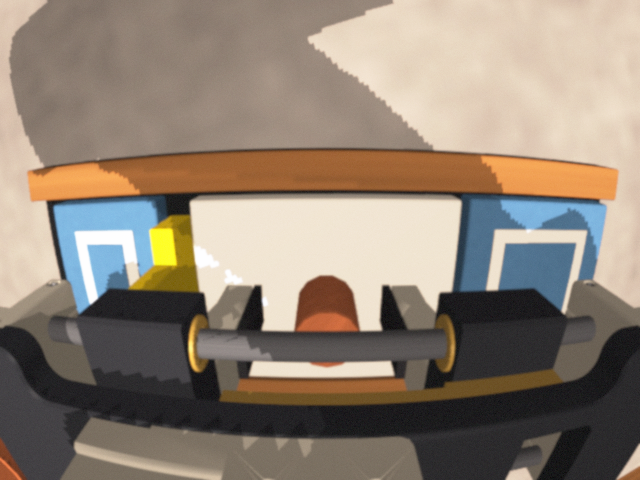

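The peg (around (325,320)) sits centred between the open fingers, and the spacer is still upright at (170,240). I'll close on the peg.

Converted, 0.001 m / 0.8 = 0.0013.

>>> {"api": "drive_effector", "payload": {
  "steps": {"ticks": [[0,0,0.0013,0,0],[0,0,0.0013,0,0],[0,0,0.0013,0,0],[0,0,0.0013,0,0],[0,0,0.0013,0,0],[0,0,0.0013,0,0]]}
}}

```text
clock: 11.72
tool_pos: [0.5551, -0.1052, 0.0571]
orientation: [180.0, 0.0, 163.1]
force: [0.3, 2.2, 5.1]
opening: 0.0275
gripper_force: 30.0
```

```bash
python3 go.py 0.5554 -0.1055 0.058 163.1
```

```text
clock 11.72 d [-0.0004 -0.0002 -0.0009] turn 0.01 | pos [ 0.5551 -0.1052  0.0571] rpy [1.7998e+02 4.0000e-02 1.6311e+02] J [   9.1   21.8  -26.6   -0.   -41.5 -116. ] open 0.0275 F [0.3 2.2 5.1]
```

>>> {"api": "drive_effector", "payload": {
  "steps": {"ticks": [[0,-0.0013,0,0,0],[0,-0.0025,0,0,0],[0,-0.0038,0,0,0],[0,-0.0038,0,0,0]]}
}}

```text
clock: 12.22
tool_pos: [0.5546, -0.1081, 0.0571]
orientation: [180.0, 0.1, 163.1]
force: [0.9, 5.3, 3.6]
opening: 0.027
gripper_force: 30.0
```

```bash
python3 go.py 0.5554 -0.1055 0.058 163.1
```

```text
clock 12.22 d [-0.      0.0027 -0.0009] turn 0.01 | pos [ 0.5546 -0.1081  0.0571] rpy [1.7996e+02 8.0000e-02 1.6311e+02] J [   8.8   21.8  -26.7   -0.   -41.4 -115.7] open 0.027 F [0.9 5.3 3.6]
```

Converted, -0.001 m / 0.8 = -0.0013, -0.0005 m / 0.8 = -0.0006.

>>> {"api": "drive_effector", "payload": {
  "steps": {"ticks": [[0,-0.0006,0,0,0],[0,-0.0013,0,0,0],[0,-0.0013,0,0,0]]}
}}

```text
clock: 12.6
tool_pos: [0.5544, -0.109, 0.0571]
orientation: [180.0, 0.1, 163.1]
force: [1.9, 4.9, 4.7]
opening: 0.0269
gripper_force: 30.0
```

>>> {"api": "drive_effector", "payload": {
  "steps": {"ticks": [[0,-0.0006,0,0,0],[0,-0.0013,0,0,0],[0,-0.0013,0,0,0]]}
}}

```text
clock: 12.98
tool_pos: [0.5543, -0.1092, 0.0571]
orientation: [179.9, 0.1, 163.1]
force: [1.6, 9.4, 3.5]
opening: 0.0274
gripper_force: 30.0
```

>>> {"api": "drive_effector", "payload": {
  "steps": {"ticks": [[0,-0.0006,0,0,0],[0,-0.0013,0,0,0],[0,-0.0013,0,0,0]]}
}}

```text
clock: 13.35
tool_pos: [0.5543, -0.1094, 0.0571]
orientation: [179.9, 0.1, 163.1]
force: [0.1, 15.0, 4.1]
opening: 0.0273
gripper_force: 30.0
```

The force is now rising, so there is contact. I'll check that it is flush.

```bash
python3 wsnap.py w6; python3 - <<'E'
import cv2,numpy as np
a=cv2.imread("pics/w6.png"); c=cv2.resize(a[180:300,50:250],None,fx=4,fy=4,interpolation=cv2.INTER_CUBIC); cv2.imwrite("pics/w6c.png",c)
from plant import ctrl, imaging, get_obs
from h import *
T=tool_T(get_obs())
s=dict(np.load("w6.npz")); im=s["frame"]; h=cv2.cvtColor(im,cv2.COLOR_RGB2HSV)
w=((h[...,1]<75)&(h[...,2]>130)).astype(np.uint8); w[:,:170]=0;w[:,475:]=0;w[:190]=0;w[285:]=0
g=cv2.GaussianBlur(cv2.cvtColor(im,cv2.COLOR_RGB2GRAY),(3,3),0).astype(float)
Ti=np.linalg.inv(s["T"])
for r in range(198,290,8):
    f=lambda c,z=.026:(Ti@np.r_[wrist_plane(s,s["T"],(c,r),z)[0],1])[:2].round(4)
    d=np.diff(g[r]); l=np.argmax(d[165:215])+165.5; e=np.argmin(d[430:500])+430.5; bl=np.argmin(d[120:185])+120.5; q=np.argmax(d[435:500])+435.5
    print(r,"short R",bl,f(bl),"whiteL",l,f(l),"whiteR",e,f(e),"longL",q,f(q))
E
```

```text
65.70646984690485 [[-0.001 -0.956 -0.294  0.08 ]
 [ 1.    -0.001 -0.001 -0.   ]
 [ 0.001 -0.294  0.956 -0.133]
 [ 0.     0.     0.     1.   ]]
198 short R 170.5 [ 0.0507 -0.0718] whiteL 191.5 [ 0.0503 -0.061 ] whiteR 451.5 [0.0502 0.0604] longL 468.5 [0.0504 0.0691]
206 short R 149.5 [ 0.0471 -0.0836] whiteL 184.5 [ 0.0466 -0.0648] whiteR 458.5 [0.0465 0.0643] longL 477.5 [0.0467 0.0743]
214 short R 161.5 [ 0.043  -0.0774] whiteL 184.5 [ 0.0427 -0.0652] whiteR 457.5 [0.0426 0.0641] longL 477.5 [0.0428 0.0747]
222 short R 161.5 [ 0.039  -0.0779] whiteL 185.5 [ 0.0388 -0.0651] whiteR 456.5 [0.0387 0.064 ] longL 476.5 [0.0388 0.0746]
230 short R 174.5 [ 0.0349 -0.0713] whiteL 186.5 [ 0.0349 -0.065 ] whiteR 456.5 [0.0347 0.0644] longL 475.5 [0.0348 0.0746]
238 short R 176.5 [ 0.0309 -0.0707] whiteL 187.5 [ 0.0309 -0.0649] whiteR 455.5 [0.0307 0.0643] longL 499.5 [0.0307 0.0887]
246 short R 177.5 [ 0.0268 -0.0707] whiteL 187.5 [ 0.0268 -0.0653] whiteR 454.5 [0.0266 0.0642] longL 499.5 [0.0265 0.0894]
254 short R 178.5 [ 0.0227 -0.0707] whiteL 188.5 [ 0.0227 -0.0653] whiteR 453.5 [0.0225 0.0642] longL 498.5 [0.0222 0.0894]
262 short R 179.5 [ 0.0185 -0.0707] whiteL 189.5 [ 0.0185 -0.0653] whiteR 452.5 [0.0183 0.0641] longL 497.5 [0.0179 0.0896]
270 short R 143.5 [ 0.0137 -0.092 ] whiteL 191.5 [ 0.0143 -0.0647] whiteR 451.5 [0.0141 0.0641] longL 496.5 [0.0135 0.0897]
278 short R 144.5 [ 0.0093 -0.0923] whiteL 192.5 [ 0.01   -0.0647] whiteR 450.5 [0.0098 0.0641] longL 495.5 [0.009  0.0899]
286 short R 160.5 [ 0.005  -0.0835] whiteL 193.5 [ 0.0056 -0.0648] whiteR 449.5 [0.0054 0.0642] longL 493.5 [0.0045 0.0896]
```

View pics/w6c.png

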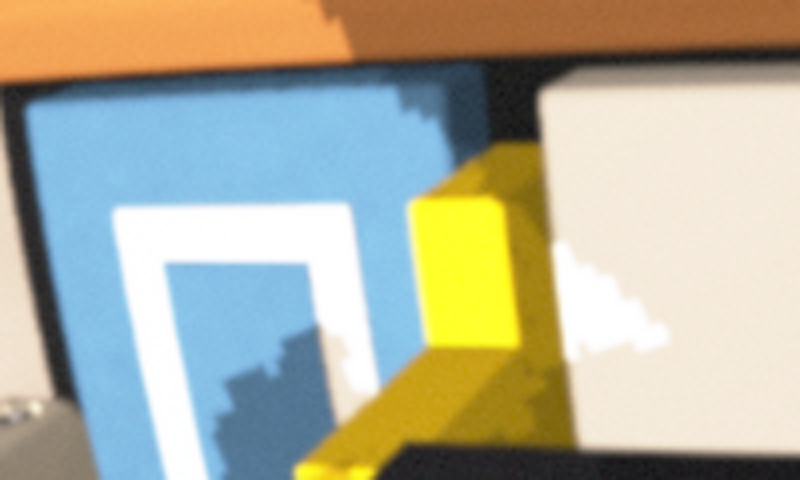

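In the crop the spacer is upright with its yellow face against both tiles. The gap now measures about 12.5 mm along its length, against a 12 mm spacer, and the tile edges are parallel. Next I'll check that the push holds steady.

>>> {"api": "drive_effector", "payload": {
  "steps": {"ticks": [[0,0,0,0,0],[0,0,0,0,0],[0,0,0,0,0],[0,0,0,0,0]]}
}}

```text
clock: 13.9
tool_pos: [0.5543, -0.1093, 0.0571]
orientation: [179.9, 0.1, 163.1]
force: [1.5, 14.7, 5.2]
opening: 0.0271
gripper_force: 30.0
```

>>> {"api": "drive_effector", "payload": {
  "steps": {"ticks": [[0,0,0,0,0],[0,0,0,0,0],[0,0,0,0,0],[0,0,0,0,0]]}
}}

```text
clock: 14.4
tool_pos: [0.5543, -0.1093, 0.0571]
orientation: [179.9, 0.1, 163.1]
force: [1.2, 15.2, 5.0]
opening: 0.0273
gripper_force: 30.0
```

```bash
python3 -c "
from plant import ctrl, imaging, get_obs
print(ctrl.close_job())"
```

```text
the job is handed in; nothing more can be done
None
```

I handed the job in at about 14.4 s, with the spacer upright in the gap down to the bed and released. The gripper still holds the peg and presses the tile flush against the spacer and short blue tile with a steady push of about 15 N; the canister, jar and beaker were not touched.

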